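# Load the biscuit press and snug its canister home with the star wheel

## Task

Lay the steel canister with the blue band in the cradle of the white biscuit press, copper nose towards the press head, and let go of it. Then push the spokes of the star wheel round, one after another, counterclockwise seen from above, until the ram has driven the canister into the head and it sits snug against the spring seat inside: as soon as you feel the wheel grow clearly heavier, stop, with the seat springs pressed about half-way (about 30 N) and not crushed. Never force a spoke, leave the canister clamped, and do not disturb the other things on the bench.

Things in the scene. Friction and masses are not known exactly. Their poses are not given: they have to be found in the camera images.
- canister: Steel cylinder 110 mm long, 54 mm diameter, 0.28 to 0.56 kg, blue band at the tail, copper nose tapering over the last 12 mm to 42 mm. Origin at its centre; its axis is its own y, the nose points to -y. Starts level on the wooden rest, axis 52 mm above the bench, nose roughly to world -y. Grasp from above across the diameter. It may roll about its axis: no matter.
- rest: Wooden rest for the canister, fixed, 100 x 130 mm base, 12 mm thick, rails along its y axis to 32 mm height. Origin on the bench below its centre.
- press: White bench press, fixed, dark base plate 160 x 480 mm, 12 mm thick. Origin on the bench under its middle line. Frame: z up; the canister line runs along y, head at -y, star wheel at +y, axle at y = 145 mm. Gear housing under the wheel 85 x 110 mm, top 95 mm above the bench.
- cradle (a point): Where the canister's centre should lie when loaded, on the axis line, 61 mm above the bench, axes as the press's. The cradle is two round rails along y (12 mm thick, 40 mm apart, tops 41 mm above the bench) that centre the canister; along y it has about 12 mm freedom either way between the head and the ram.
- mouth (a point): Centre of the head's mouth, axes as the press's: a 60 mm bore (tube 82 mm outside) running to -y. Inside, unseen, is a spring seat whose face stands 17 to 25 mm behind the mouth; where exactly differs every time and can only be felt. Springs: 7 N per mm, solid at 9.5 mm. Snug: pressed 2 to 6.5 mm, so the ram presses with 14 to 46 N.
- ram: Ram of the press, a rod with a white 40 mm disc. Origin at the centre of the disc's face that meets the canister, axes as the press's. It moves to -y by 18 mm per radian of the star wheel turned counterclockwise and stays where it is left. Starts 145 to 160 mm from the mouth.
- star_wheel: Wheel with four spokes at 90 degrees on a vertical axle. Origin on the axle at mid-height of the spokes, 125 mm above the bench; its x axis lies along the spoke with the red knob (others black). Spokes 14 mm thick; 28 mm knobs centred 112 mm out; hub radius 22 mm, top 139 mm above the bench. Turns 3 to 4.5 rad counterclockwise (from above) to the snug seat.
- axle (a point): On the axle at spoke height, axes as the press's. Turning the wheel idle takes a steady 0.85 N m, that is 9 to 11 N square on a spoke 75 to 95 mm out; sliding the canister adds under 0.1 N m, and each newton on the seat adds 0.018 N m (30 N on the seat: about 16 N at a spoke 85 mm out). This friction also holds the wheel where it is left.
- guard (a point): Middle of the guard's edge, marked yellow, 155 mm above the bench, axes as the press's. The sheet-steel guard runs from here 130 mm to +y and 140 mm either way in x. Spokes pass beneath it, fingers cannot: push a spoke round on the -y side of this edge only, then take the next spoke.
- nozzle_a: Bystander: brass nozzle ring, 52 mm diameter, 12 mm high. Origin at its underside.
- nozzle_b: Bystander: brass nozzle ring with wider hole, 52 mm diameter, 12 mm high. Origin at its underside.
- scraper: Bystander: steel bench scraper, 102 x 140 mm, dark wooden handle. Origin at its underside.
- jar: Bystander: amber jar, 76 mm diameter, 100 mm high. Origin at its underside.
- cup: Bystander: steel cup, 72 mm rim, 75 mm high. Origin at its underside.
- tin: Bystander: dark open loaf tin 100 x 200 x 65 mm. Origin at its underside.
- brush: Bystander: pastry brush. Origin at its underside.
There are look-alikes about, which are no part of the job. Leave any green or yellow look-alike of the canister alone.

How it is judged:
On the way:
1. the canister lies in the cradle, along it, nose to the head, and is let go (x of canister in the frame of cradle between -0.006 and 0.006 m and z of canister in the frame of cradle between -0.005 and 0.005 m and angle between the y axis of canister and the y axis of press, either way round below 0.1 rad and y of press in the frame of canister above 0 m and contact force between each of the arm, the fingers and canister below 0.1 N), for 0.2 s.
At the end, for the whole second after the job is handed in: The canister lies in line with the press (within 6 mm and 0.1 rad), its nose at least 14 mm inside the head, nose first, and the ram clamps it against the spring seat with 14 to 46 N, with wheel and canister at rest and the robot off everything (y of canister in the frame of mouth below 0.041 m and x of canister in the frame of mouth between -0.006 and 0.006 m and angle between the y axis of canister and the y axis of press, either way round below 0.1 rad and y of press in the frame of canister above 0 m and contact force between ram and canister between 14 and 46 N and linear speed of canister below 0.01 m/s and angular speed of star_wheel below 0.05 rad/s); the robot touches nothing.
It fails at once if the seat is crushed: the ram presses the canister with more than 58 N (contact force between ram and canister above 58 N).
It fails at once if a spoke is forced: the robot pushes the star wheel with more than 40 N (contact force between any of the arm, the fingers and star_wheel above 40 N).
It fails at once if a bystander is moved by more than 30 mm (distance of any of nozzle_a, nozzle_b, scraper, jar, cup, tin, brush from where it was at the start of the episode above 0.03 m).
It also fails if it takes over 72 s, if anything falls off the work surface, if the arm or the gripper's body presses on something with over 40 N, if the wrist force passes 120 N, or if a joint passes its speed limit or range.

## Robot

A 6-joint arm with a two-finger parallel gripper is mounted at the origin on the work surface. World frame = base frame: x ahead of the robot, y to its left, z up, the work surface at z = 0. Lengths are in m, angles in rad, forces in N, time in s.
With the tool pointing down it reaches from about 0.25 to 0.8 m from the base axis. Payload 3.9 kg.
Tool frame: the origin (TCP) lies between the finger pads; the fingertips stand 22 mm ahead of it and the grasp point (between the pads) lies 3 mm ahead of it (ctrl.nose_length is the distance from the TCP to the fingertips, in m); z points along the fingers, y is the line along which they close (so a half turn about z gives the same grasp; the last joint's range is limited). The gripper opens to 85 mm and grips with 20 to 120 N. Pads are 22 mm wide; open, the fingers measure 114 mm over their backs; the gripper's body (76 mm by 85 mm) begins 54 mm behind the grasp point. The pads swing forward as they close: fully open they stand 13 mm farther back than shut.
Start: joints at [1.288, 0.26, -0.138, 1.173, 0, 1.571], TCP at [0.146, 0.504, 0.253] pointing down, gripper open.
Joint ranges: [-2.78, 2.78], [-0.83, 1.72], [-1.28, 1.37], [-1.9, 2.12], [-1.57, 1.48], [-3.14, 3.14]. Speed limits (rad/s): [2.57, 2.57, 3.14, 3.14, 3.14, 3.14].

## Interface

Orientations are given as a unit quaternion [x, y, z, w].
In Python, from bench import ctrl, vision gives the robot as it stands.
- The arm moves only by the tool send_rows, never from a script. Its argument "rows" is a list that holds one entry, the list of rows, each a list of 6 numbers: the shift along the tool's x, y, z each as a share of 0.3 m, from -1 to 1, then the turn, a rotation vector about the tool's x, y, z each as a share of 60 degrees, from -1 to 1. A call has 1 to 20 rows; each row is the pose to reach, as a shift and turn from the pose commanded when the call began, along the tool's axes at that moment; what a row does not reach only later rows make up. A row lasts 1/8 s, in which the tool goes at most 62.5 mm and 10.7 degrees, less where a joint would pass 70% of its speed; a pose out of reach is approached as far as the arm can. A call with a number of a shift or a turn outside -1 to 1 is refused whole. A call with a gripper value outside its range is refused whole. "jaw" is the opening, from 0 (shut) to 1 (fully open), set as the call begins (left out, the last holds). The fingers move at their own pace and stop on an object; the grip force is fixed at half the most. Time passes only in rows, so rows that repeat a pose let the fingers close. It gives the time, the measured TCP pose, the force, the opening and the grip force at its end, in the units of the state.
- ctrl.state(): the state, without advancing time (a new reading comes with each control period).
- vision.camera(name): name is "scene" or "top" or "wrist"; returns a dict with "color" (384x512x3 uint8, blue, green, red), "depth" (384x512 float32, m along the optical axis (not along the pixel's ray), 0 where there is no reading), "fx", "fy", "cx", "cy" (pixels), "rvec" (rotation vector, rad) and "tvec" (3), from world to camera coordinates, as OpenCV has them. Camera axes: x right, y down, z forward; pixel columns grow to the right and rows downward; lengths in m; the calibration is good to about 2 mm. A picture is of the moment at which its call begins.
- ctrl.sign_off(): hands the job in; it is judged then, once.
The state is a dict: "time": time; "joint_pos": joint angles; "joint_velocities": joint speeds; "joint_torque": joint torques, N m; "eef_pos": TCP position; "orientation": TCP orientation; "ft_force": force on the tool from outside, world axes, zero at the start; "torque": the same for the moment, N m; "gripper_width": finger opening in m; "grip_force": force on a finger pad.
Only numpy, scipy, OpenCV 4.12 (cv2) and the standard library are available. Lean on these libraries where they do the work, as an engineer would, in place of code of your own. Each camera call takes 0.05 s, during which the arm holds its last target. There are 200 camera calls.

## Working session

There is one attempt and no reset: what is moved stays moved. The work goes in short steps, Python scripts to look and compute and a tool call to move; the robot and the scene stay as the last step left them, time stands still between calls to the robot, and variables do not carry over. Pictures are saved under pics/ and viewed, at most 10 in all, crops included, and the job is handed in when it is done.

Besides the shell and the picture viewer there is one more tool, called after "Request:" as name([rows], argument=value, ...), one row to a line, values as JSON. send_rows: Moves the arm, as the interface text tells. Shift numbers are shares of 0.3 m and turn numbers shares of 60 degrees, none past 1 either way. Its arguments: {"type":"object","properties":{"rows":{"type":"array"},"jaw":{"type":"number"}},"required":["rows"]}

```bash
ls; mkdir -p pics
cat > h.py <<'E'
import numpy as np, cv2
from bench import ctrl, vision
from scipy.spatial.transform import Rotation as R
def cam(n):
    c=vision.camera(n); c['R']=cv2.Rodrigues(np.array(c['rvec'],float))[0]; c['t']=np.array(c['tvec'],float).ravel(); return c
def pts(c):
    d=c['depth']; v,u=np.indices(d.shape)
    P=np.stack([(u-c['cx'])/c['fx']*d,(v-c['cy'])/c['fy']*d,d],-1)
    W=(P-c['t'])@c['R']; W[d==0]=np.nan; return W
def ray(c,u,v,z):
    o=-c['R'].T@c['t']; r=c['R'].T@np.array([(u-c['cx'])/c['fx'],(v-c['cy'])/c['fy'],1]); return o+r*(z-o[2])/r[2]
def proj(c,p):
    q=c['R']@np.array(p)+c['t']; return c['cx']+c['fx']*q[0]/q[2], c['cy']+c['fy']*q[1]/q[2]
def delta(p,Rw=None):
    "shift rows (tool axes, shares) from present pose to world point p"
    s=ctrl.state(); T=R.from_quat(s['orientation'])
    return T.inv().apply(np.array(p)-s['eef_pos'])/0.3
E
python3 - <<'E'
from h import *
s=ctrl.state(); print(s['eef_pos'],R.from_quat(s['orientation']).as_matrix().round(3),s['gripper_width'],s['time'])
for n in('top','scene'):
    c=cam(n); np.savez(n+'0.npz',**c); cv2.imwrite(f'pics/{n}0.png',cv2.resize(c['color'],(800,600)))
    print(n,c['fx'],-c['R'].T@c['t'])
E
```

```text
pics
[0.14634326 0.5035102  0.25245102] [[-0.96   0.279 -0.001]
 [ 0.279  0.96  -0.002]
 [-0.    -0.002 -1.   ]] 0.08536968276140582 0.0
top 401.92879278643113 [ 0.34020307 -0.05035776  1.7509286 ]
scene 443.550608436669 [ 1.3424871  -0.1110655   1.31294175]
```

View pics/top0.png

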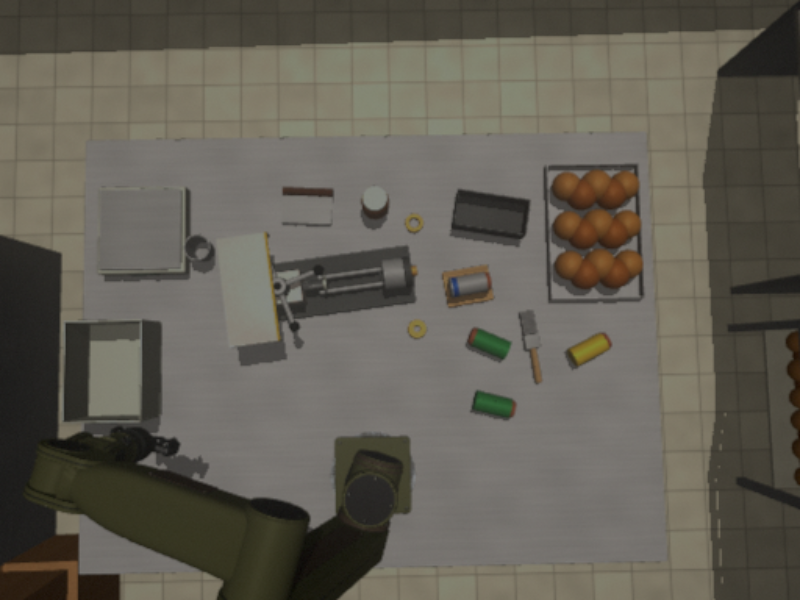

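View pics/scene0.png

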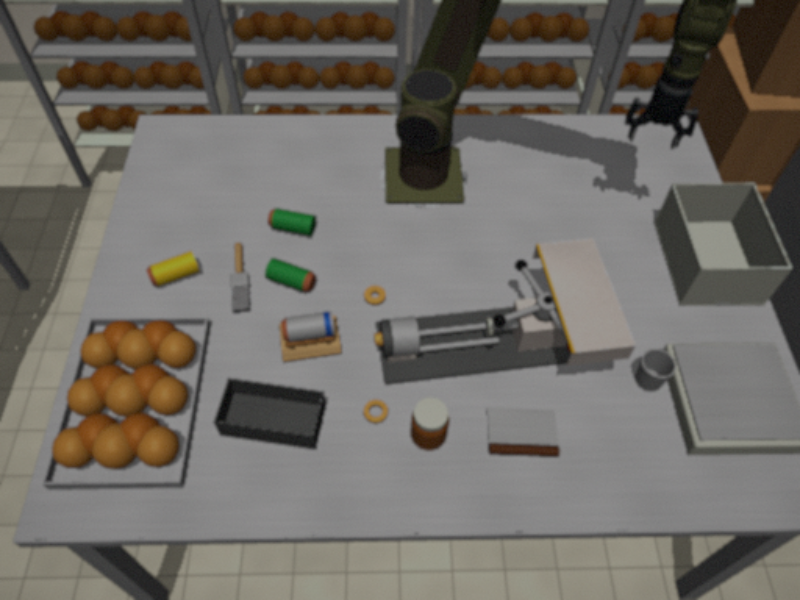

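The pictures show the robot at the top-view base (370,490). Things that could pass for the canister, in top-view pixels (800x600):
- Steel with a blue band on the wooden rest, (469,285).
- Green, (489,344) and (494,404).
- Yellow, (590,349).

I choose (469,285). Its blue band is at +y and its copper nose at -y. The press has its head at (397,273), its axle at about (281,287) and its guard edge at about (270,290). Next comes one close crop with measurements.

Run:
```python
from h import *
c=dict(np.load('top0.npz'))
W=pts(c)
crop=c['color'][140:235,125:330]
cv2.imwrite('pics/crop1.png',cv2.resize(cv2.convertScaleAbs(crop,alpha=1.6),None,fx=3.9,fy=3.9,interpolation=cv2.INTER_CUBIC))
k=0.64
for n,u,v,z in[('can',469,285,.052),('head',397,273,.1),('axle',281,287,.13),('guard1',266,234,.155),('guard2',281,342,.155),('knobA',320,271,.125),('knobB',294,327,.125),('base far',412,248,.012),('base near',414,298,.012)]:
    print(n,ray(c,u*k,v*k,z).round(3), W[int(v*k),int(u*k)].round(3))
hsv=cv2.cvtColor(c['color'],cv2.COLOR_BGR2HSV)
for n,lo,hi in[('blue',(105,120,40),(130,255,255)),('yellow',(18,130,90),(30,255,255))]:
    m=cv2.inRange(hsv,lo,hi); N,l,st,ce=cv2.connectedComponentsWithStats(m)
    for i in range(1,N):
        if st[i,4]>8: print(n,st[i],ce[i],ray(c,*ce[i],.07 if n=='blue' else .155).round(3))
```

```text
can [ 0.51  -0.274  0.052] [ 0.508 -0.269  0.083]
head [ 0.54  -0.078  0.1  ] [ 0.543 -0.078  0.098]
axle [0.505 0.224 0.13 ] [0.506 0.224 0.148]
guard1 [0.64  0.257 0.155] [0.642 0.258 0.156]
guard2 [0.362 0.22  0.155] [0.368 0.249 0.005]
knobA [0.546 0.123 0.125] [0.546 0.125 0.139]
knobB [0.401 0.191 0.125] [0.402 0.191 0.134]
base far [ 0.62  -0.122  0.012] [nan nan nan]
base near [ 0.48  -0.125  0.012] [ 0.483 -0.121  0.021]
blue [289 178   4  10  20] [290.9 182.5] [ 0.508 -0.233  0.07 ]
yellow [260 138  10  10  34] [264.5        142.64705882] [ 0.662 -0.121  0.155]
yellow [171 159   2  13  13] [171.53846154 165.        ] [0.578 0.252 0.155]
yellow [173 173   6  45  52] [175.5        195.67307692] [0.455 0.237 0.155]
yellow [262 206  10  10  59] [266.57627119 210.28813559] [ 0.391 -0.124  0.155]
yellow [365 214  25  20 270] [377.17407407 222.65925926] [ 0.334 -0.562  0.155]
```

View pics/crop1.png

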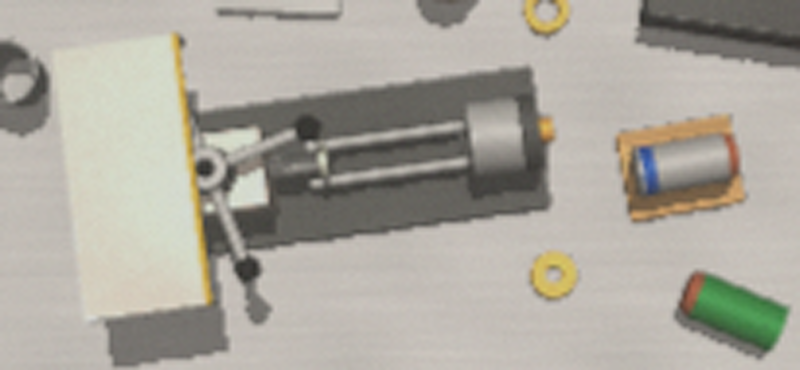

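The crop confirms the choice: the blue-banded steel canister is at (690,163) with its blue band left and nose right. The press has its wheel hub at (207,168), knobs at (307,127) and (247,268), and its head at (495,140). I'm moving over the canister now.

Request:
send_rows([
  [[-0.63, -0.71, 0, 0, 0, 0], [-0.63, -0.71, 0, 0, 0, 0], [-0.63, -0.71, 0, 0, 0, 0], [-0.63, -0.71, 0, 0, 0, 0], [-0.63, -0.71, 0, 0, 0, 0], [-0.63, -0.71, 0, 0, 0, 0], [-0.63, -0.71, 0, 0, 0, 0]],
], jaw=1)

```text
time: 0.98
eef_pos: [0.2685, 0.2472, 0.2532]
orientation: [0.141, 0.99, 0.0, -0.0]
ft_force: [0.9, 0.3, 0.8]
gripper_width: 0.0855
grip_force: 0.0
```

Request:
send_rows([
  [[-0.63, -0.71, 0, 0, 0, 0], [-0.63, -0.71, 0, 0, 0, 0], [-0.63, -0.71, 0, 0, 0, 0], [-0.63, -0.71, 0, 0, 0, 0], [-0.63, -0.71, 0, 0, 0, 0], [-0.63, -0.71, 0, 0, 0, 0], [-0.63, -0.71, 0, 0, 0, 0]],
])

```text
time: 1.85
eef_pos: [0.3905, -0.0093, 0.253]
orientation: [0.14, 0.99, 0.0, -0.001]
ft_force: [0.0, -0.1, 0.4]
gripper_width: 0.0851
grip_force: 0.0
```

Request:
send_rows([
  [[-0.5, -0.5, 0, 0, 0, 1], [-0.5, -0.5, 0, 0, 0, 1], [-0.5, -0.5, 0, 0, 0, 1], [-0.5, -0.5, 0, 0, 0, 1], [-0.5, -0.5, 0, 0, 0, 1], [-0.5, -0.5, 0, 0, 0, 1], [-0.5, -0.5, 0, 0, 0, 1], [-0.5, -0.5, 0, 0, 0, 1]],
])

```text
time: 2.85
eef_pos: [0.493, -0.195, 0.2533]
orientation: [0.616, 0.788, 0.0, -0.0]
ft_force: [0.4, 0.3, 0.1]
gripper_width: 0.0857
grip_force: 0.0
```

Run:
```python
from h import *
s=ctrl.state(); print(s['time'],s['eef_pos'],R.from_quat(s['orientation']).as_matrix().round(3).tolist(),s['ft_force'],s['joint_pos'])
c=cam('wrist'); np.savez('w1.npz',**c); cv2.imwrite('pics/w1.png',cv2.convertScaleAbs(c['color'],alpha=1.5)); print(-c['R'].T@c['t'])
c2=cam('top'); np.savez('top1.npz',**c2)
for y in (-.233,-.27,.0): print(proj(c,[.51,y,.052]))
```

```text
2.85 [ 0.49301701 -0.19500783  0.25332575] [[-0.242, 0.97, -0.0], [0.97, 0.242, 0.0], [0.0, -0.0, -1.0]] [0.43179019 0.32778763 0.06790072] [-3.76731144e-01  2.69005435e-01 -1.25517923e-01  1.17644680e+00
  1.34500493e-04  9.49587004e-01]
[ 0.47701348 -0.13063936  0.37348724]
(np.float64(259.44639326595063), np.float64(209.1012544989765))
(np.float64(251.30693329484578), np.float64(239.45934112753105))
(np.float64(323.3812974838896), np.float64(-29.359450231669854))
```

View pics/w1.png

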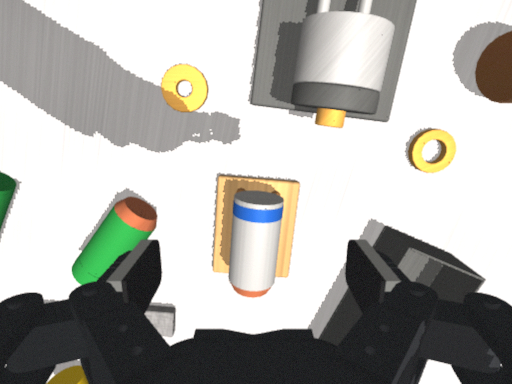

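The wrist view shows the canister with its blue band at (258,208) and copper nose at (250,290), on the rest. I'll fit it from the depth.

Run:
```python
from h import *
c=dict(np.load('w1.npz')); W=pts(c)
roi=np.zeros(W.shape[:2],bool); roi[185:300,222:290]=1
m=roi&(W[...,2]>.055); P=W[m]; print(len(P),P[:,2].max(), np.percentile(P[:,2],99))
# axis by mid of edges per y-bin
ys=np.arange(-.33,-.2,.01)
for y in ys:
    q=P[(abs(P[:,1]-y)<.005)]
    if len(q)>20: print(y.round(3),q[:,0].min().round(4),q[:,0].max().round(4),((q[:,0].min()+q[:,0].max())/2).round(4),q[:,2].max().round(4),len(q))
print('yext',P[:,1].min(),P[:,1].max())
T=P[P[:,2]>.07]; vx,vy,x0,y0=cv2.fitLine(T[:,:2].astype(np.float32),cv2.DIST_L2,0,.01,.01).ravel(); print('axis',vx/vy,x0,y0)
hsv=cv2.cvtColor(c['color'],cv2.COLOR_BGR2HSV)
for n,lo,hi in[('blue',(105,120,40),(130,255,255)),('cop',(0,120,40),(14,255,255))]:
    b=(cv2.inRange(hsv,lo,hi)>0)&roi; v,u=np.nonzero(b); print(n,u.min(),u.max(),v.min(),v.max(),u.mean(),v.mean())
    print(np.nanmean(W[b],0),np.nanmin(W[b],0),np.nanmax(W[b],0))
```

```text
4550 0.08111112899415202 0.08020220335832676
-0.33 0.5011 0.5386 0.5199 0.0742 46
-0.32 0.4952 0.5436 0.5194 0.0795 214
-0.31 0.4936 0.5472 0.5204 0.0805 362
-0.3 0.4917 0.5462 0.5189 0.0802 390
-0.29 0.4906 0.5447 0.5177 0.0806 397
-0.28 0.4882 0.5432 0.5157 0.0804 403
-0.27 0.4872 0.5411 0.5142 0.0808 419
-0.26 0.4852 0.5395 0.5123 0.0807 426
-0.25 0.4836 0.5381 0.5108 0.0803 440
-0.24 0.4816 0.5365 0.5091 0.0808 450
-0.23 0.4799 0.5348 0.5074 0.0811 466
-0.22 0.4806 0.5337 0.5072 0.0806 535
yext -0.3302406989369495 -0.21479698377811413
axis -0.16342403 0.5132793 -0.26703298
blue 233 282 203 222 257.02529510961216 214.15177065767284
[ 0.50654574 -0.23159874  0.07481601] [ 0.48132613 -0.24186769  0.05663271] [ 0.53301163 -0.22133477  0.08111113]
cop 233 277 189 296 250.43125 284.3
[ 0.52018952 -0.31433979  0.06956664] [ 0.48268056 -0.32905594  0.02781429] [ 0.53991212 -0.21567932  0.07777324]
```

Request:
send_rows([
  [[-0.26, 0.007, 0.25, 0, 0, 0.08], [-0.26, 0.007, 0.25, 0, 0, 0.08], [-0.26, 0.007, 0.35, 0, 0, 0.08], [-0.26, 0.007, 0.45, 0, 0, 0.08], [-0.26, 0.007, 0.55, 0, 0, 0.08], [-0.26, 0.007, 0.6, 0, 0, 0.08], [-0.26, 0.007, 0.644, 0, 0, 0.08], [-0.26, 0.007, 0.644, 0, 0, 0.08], [-0.26, 0.007, 0.644, 0, 0, 0.08]],
])

```text
time: 4.08
eef_pos: [0.5142, -0.2719, 0.061]
orientation: [0.649, 0.76, 0.0, 0.001]
ft_force: [0.1, -1.0, 0.8]
gripper_width: 0.0857
grip_force: 0.0
```

Request:
send_rows([
  [[0, 0, 0, 0, 0, 0], [0, 0, 0, 0, 0, 0], [0, 0, 0, 0, 0, 0], [0, 0, 0, 0, 0, 0], [0, 0, 0, 0, 0, 0], [0, 0, 0, 0, 0, 0]],
], jaw=0)

```text
time: 4.82
eef_pos: [0.5143, -0.272, 0.0613]
orientation: [0.649, 0.76, 0.0, 0.001]
ft_force: [-0.0, 0.7, 6.3]
gripper_width: 0.0522
grip_force: 62.4
```

Request:
send_rows([
  [[0, 0, -0.1, 0, 0, 0], [0, 0, -0.25, 0, 0, 0], [0, 0, -0.45, 0, 0, 0], [0, 0, -0.65, 0, 0, 0], [0.2, 0.05, -0.65, 0, 0, 0], [0.4, 0.1, -0.65, 0, 0, 0], [0.55, 0.14, -0.65, 0, 0, 0], [0.67, 0.17, -0.65, 0, 0, 0], [0.71, 0.18, -0.65, 0, 0, 0], [0.71, 0.18, -0.65, 0, 0, 0], [0.71, 0.18, -0.65, 0, 0, 0]],
])

```text
time: 6.2
eef_pos: [0.5332, -0.0538, 0.2548]
orientation: [0.65, 0.76, -0.0, -0.0]
ft_force: [-0.2, -0.1, -2.8]
gripper_width: 0.0519
grip_force: 64.6
```

Run:
```python
from h import *
s=ctrl.state(); print(s['time'],s['eef_pos'],s['ft_force'],s['gripper_width'])
c=cam('wrist'); np.savez('w2.npz',**c); cv2.imwrite('pics/w2.png',cv2.convertScaleAbs(c['color'],alpha=1.5)); print(-c['R'].T@c['t'])
```

```text
6.2 [ 0.53324246 -0.05378363  0.25480422] [-0.24403585 -0.13990274 -2.75700934] 0.051931953519247946
[0.52313937 0.01186085 0.37491586]
```

View pics/w2.png

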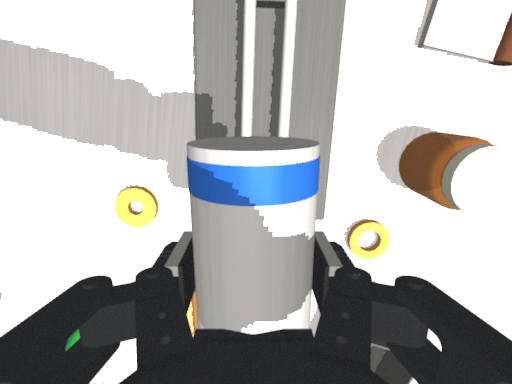

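The view shows the rails at columns 249 and 289 and the base plate at 195–340, with the head hidden behind the canister. I'll fit the rails from this view and the head from the earlier one.

```bash
cat > fit.py <<'E'
from h import *
def line(P):
    vx,vy,x0,y0=cv2.fitLine(P[:,:2].astype(np.float32),cv2.DIST_HUBER,0,.001,.001).ravel(); return vx/vy, x0-vx/vy*y0
E
python3 - <<'E'
from fit import *
c=dict(np.load('w2.npz')); W=pts(c); Z=W[...,2]
roi=np.zeros(Z.shape,bool); roi[5:132,235:305]=1
m=roi&(Z>.030)&(Z<.048); v,u=np.nonzero(m)
L=m&(np.indices(Z.shape)[1]<268); Rr=m&(np.indices(Z.shape)[1]>268)
for q in(L,Rr): P=W[q]; print(len(P),'slope,x at y=0',line(P),P[:,1].min(),P[:,1].max(),np.percentile(P[:,2],95))
# base plate edges
base=(Z<.02)&(cv2.cvtColor(c['color'],cv2.COLOR_BGR2GRAY)<95)
for r in(20,60,100): 
    uu=np.nonzero(base[r,180:355])[0]+180; print(r,ray(c,uu.min(),r,.012).round(4),ray(c,uu.max(),r,.012).round(4))
c=dict(np.load('w1.npz')); W=pts(c); Z=W[...,2]
roi=np.zeros(Z.shape,bool); roi[0:125,285:400]=1
m=roi&(Z>.06); P=W[m]; print('head',len(P),P[:,2].max()); 
T=P[P[:,2]>.09]; print(line(T),T[:,1].min(),T[:,1].max())
for y in np.arange(-.13,0,.01):
    q=P[abs(P[:,1]-y)<.005]
    if len(q)>10: print(y.round(3),q[:,0].min().round(4),q[:,0].max().round(4),q[:,2].max().round(4),len(q))
for n in('top0','top1'):
    c=dict(np.load(n+'.npz')); W=pts(c); Z=W[...,2]
    P=W[140:235,125:330].reshape(-1,3); P=P[(P[:,2]>.08)&(P[:,2]<.115)&(abs(P[:,0]-.54)<.045)&(P[:,1]<.05)&(P[:,1]>-.13)]
    print(n,len(P),P[:,1].min(),P[:,1].max(),P[:,0].min(),P[:,0].max(),P[:,2].max())
E
```

```text
1480 slope,x at y=0 (np.float32(-0.12231313), np.float32(0.5183037)) -0.01455806809444631 0.10727372037589403 0.041295115640491036
1482 slope,x at y=0 (np.float32(-0.12202699), np.float32(0.5580378)) -0.008475025820164682 0.11334187140422192 0.0412543778356827
20 [0.4478 0.0898 0.012 ] [0.5406 0.1043 0.012 ]
60 [0.453  0.0509 0.012 ] [0.5455 0.0654 0.012 ]
100 [0.4575 0.0094 0.012 ] [0.5507 0.024  0.012 ]
head 9050 0.10353850795265684
(np.float32(-0.11713263), np.float32(0.53621083)) -0.11615094557130613 -0.03617031992387161
-0.13 0.5398 0.5624 0.0756 101
-0.12 0.5109 0.5654 0.0962 404
-0.11 0.51 0.59 0.1032 987
-0.1 0.5085 0.5904 0.1033 1060
-0.09 0.5074 0.5877 0.103 1120
-0.08 0.5063 0.5883 0.1031 1149
-0.07 0.505 0.5874 0.1035 1178
-0.06 0.5038 0.5842 0.1034 1221
-0.05 0.5026 0.5824 0.1033 1250
-0.04 0.504 0.5819 0.1034 580
top0 307 -0.1198268340645823 -0.04048121262269838 0.5078506976217997 0.5836185110900602 0.1120665910429892
top1 315 -0.12827473784262242 -0.040533475920938235 0.5074171742218081 0.5835700483458789 0.11428038329759078
```

Request:
send_rows([
  [[0.15, 0.03, 0, 0, 0, 0.038], [0.275, 0.049, 0, 0, 0, 0.038], [0.275, 0.049, 0.1, 0, 0, 0.038], [0.275, 0.049, 0.25, 0, 0, 0.038], [0.275, 0.049, 0.4, 0, 0, 0.038], [0.275, 0.049, 0.47, 0, 0, 0.038], [0.275, 0.049, 0.47, 0, 0, 0.038]],
])

```text
time: 7.12
eef_pos: [0.5334, 0.0298, 0.1123]
orientation: [0.665, 0.747, -0.002, -0.002]
ft_force: [0.4, 0.5, -3.4]
gripper_width: 0.0523
grip_force: 64.4
```

Run:
```python
from h import *
s=ctrl.state(); print(s['time'],s['eef_pos'],R.from_quat(s['orientation']).as_matrix().round(3).tolist(),s['ft_force'])
c=cam('wrist'); np.savez('w3.npz',**c)
W=pts(c); Z=W[...,2]
P=W[100:330,150:360].reshape(-1,3)
P=P[(P[:,2]>s['eef_pos'][2]-.012)&(P[:,2]<s['eef_pos'][2]+.03)]
for y in np.arange(.0,.11,.01):
    q=P[abs(P[:,1]-y)<.005]
    if len(q)>30: print(y.round(3),q[:,0].min().round(4),q[:,0].max().round(4),q[:,2].max().round(4),len(q), .5382-.122*y)
print(P[:,1].max())
cv2.imwrite('pics/w3.png',cv2.convertScaleAbs(c['color'],alpha=1.5))
```

```text
7.125 [0.5334127  0.02984317 0.11229788] [[-0.115, 0.993, -0.005], [0.993, 0.115, -0.0], [0.0, -0.005, -1.0]] [ 0.36153112  0.48526505 -3.38508168]
0.0 0.5108 0.5642 0.1224 92 0.5382
0.01 0.5098 0.5629 0.1314 1145 0.53698
0.02 0.5076 0.5618 0.1318 2830 0.53576
0.03 0.4935 0.5614 0.1355 3695 0.53454
0.04 0.4958 0.5728 0.1423 5208 0.53332
0.05 0.5051 0.5695 0.1423 3276 0.5321
0.06 0.5029 0.5574 0.1321 3288 0.53088
0.07 0.5017 0.5562 0.1325 3594 0.52966
0.08 0.5011 0.5553 0.1325 3806 0.52844
0.09 0.5496 0.5544 0.1172 38 0.52722
0.08547455530634951
```

View pics/w3.png

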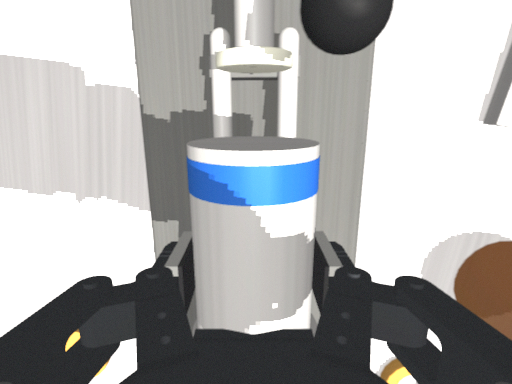

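The view shows the canister above the rails, the ram disc at (252,60) ahead of the tail, and a knob at (345,15). It is aligned within 1 mm, so I'm lowering.

Request:
send_rows([
  [[0, 0.003, 0.05, 0, 0, 0], [0, 0.003, 0.1, 0, 0, 0], [0, 0.003, 0.125, 0, 0, 0], [0, 0.003, 0.14, 0, 0, 0], [0, 0.003, 0.14, 0, 0, 0], [0, 0.003, 0.14, 0, 0, 0]],
])

```text
time: 7.92
eef_pos: [0.5364, 0.0312, 0.0725]
orientation: [0.664, 0.747, 0.0, 0.0]
ft_force: [-0.3, 0.6, -3.8]
gripper_width: 0.0521
grip_force: 64.6
```

Request:
send_rows([
  [[0, 0, 0, 0, 0, 0], [0, 0, 0, 0, 0, 0], [0, 0, 0, 0, 0, 0], [0, 0, 0, 0, 0, 0], [0, 0, 0, 0, 0, 0]],
], jaw=1)

```text
time: 8.55
eef_pos: [0.536, 0.0311, 0.0722]
orientation: [0.664, 0.747, 0.0, 0.0]
ft_force: [-0.1, -0.2, -0.4]
gripper_width: 0.0857
grip_force: 0.0
```

Request:
send_rows([
  [[0, 0, 0, 0, 0, 0], [0, 0, -0.1, 0, 0, 0], [0, 0, -0.3, 0, 0, 0], [0, 0, -0.5, 0, 0, 0], [0, 0, -0.65, 0, 0, 0], [0, 0, -0.65, 0, 0, 0], [0, 0, -0.65, 0, 0, 0]],
])

```text
time: 9.43
eef_pos: [0.5356, 0.0311, 0.2665]
orientation: [0.664, 0.747, -0.0, -0.0]
ft_force: [0.2, 0.0, 0.2]
gripper_width: 0.0857
grip_force: 0.0
```

Run:
```python
from h import *
s=ctrl.state(); print(s['time'],s['eef_pos'],R.from_quat(s['orientation']).as_matrix().round(3).tolist(),s['ft_force'],s['joint_pos'])
c=cam('wrist'); np.savez('w4.npz',**c); W=pts(c); print(-c['R'].T@c['t'])
cv2.imwrite('pics/w4.png',cv2.convertScaleAbs(c['color'],alpha=1.5))
c=cam('top'); np.savez('top2.npz',**c)
c=cam('scene'); np.savez('scene2.npz',**c)
```

```text
9.425 [0.53560249 0.03112538 0.26651184] [[-0.117, 0.993, -0.001], [0.993, 0.117, -0.0], [0.0, -0.001, -1.0]] [0.24240262 0.01758124 0.17603162] [ 5.80427747e-02  2.75204757e-01 -8.22426065e-02  1.21407274e+00
  8.57327931e-06  1.51162562e+00]
[0.52806507 0.09704901 0.38667565]
```

View pics/w4.png

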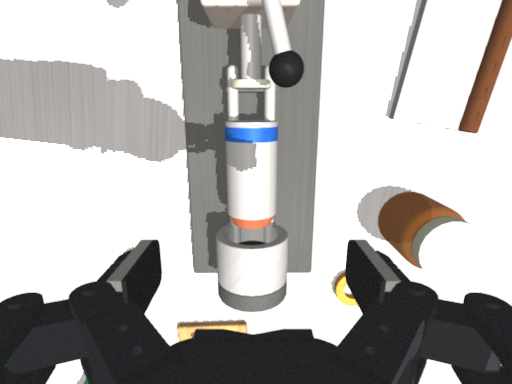

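The canister lies on the rails between the head (252,265) and the ram disc (250,85), with the knob at (287,68). Next I'll measure the gaps and the wheel.

Run:
```python
from fit import *
c=dict(np.load('w4.npz')); W=pts(c); Z=W[...,2]
P=W[75:235,215:290].reshape(-1,3); q=P[(P[:,2]>.07)&(P[:,2]<.096)]
print('can',line(q[q[:,2]>.083]),q[:,1].min(),q[:,1].max(),q[:,2].max())
for y in(.0,.03,.06): k=q[abs(q[:,1]-y)<.006]; print(y,(k[:,0].min()+k[:,0].max())/2,.5382-.122*y)
D=W[76:95,225:275].reshape(-1,3); D=D[(D[:,2]>.05)]; print('disc',D[:,1].min(),D[:,1].max(),D[:,2].max(), [ray(c,250,v,.08).round(4) for v in(79,82,88,91)])
H=W[215:260,215:290].reshape(-1,3);H=H[H[:,2]>.095]; print('mouth',H[:,1].max(),H[H[:,1]>H[:,1].max()-.004].mean(0))
print('knobA w4',ray(c,287,68,.125))
c=dict(np.load('top0.npz')); 
for n,a,b,z in(('hub',207,168,.139),('A',307,127,.125),('B',247,268,.125),('g1',178,36,.155),('g2',210,303,.155)): print(n,ray(c,125+a/3.9,140+b/3.9,z).round(4))
hsv=cv2.cvtColor(c['color'],cv2.COLOR_BGR2GRAY)
for(a,b,n) in((307,127,'A'),(247,268,'B')):
    u=int(125+a/3.9);v=int(140+b/3.9); s=hsv[v-5:v+6,u-5:u+6]; W0=pts(c)[v-5:v+6,u-5:u+6]
    m=(s<45)&(W0[...,2]>.115); print(n,m.sum(),W0[m].mean(0),W0[m].max(0))
```

```text
can (np.float32(-0.12218052), np.float32(0.5383418)) -0.02665755938171734 0.12697062870291626 0.08957298395815162
0.0 0.5381942246583518 0.5382
0.03 0.5348230769268534 0.53454
0.06 0.530962536209798 0.53088
disc 0.11335357963546193 0.12745728527156822 0.13217178085820178 [array([0.5223, 0.122 , 0.08  ]), array([0.5226, 0.1194, 0.08  ]), array([0.5232, 0.1141, 0.08  ]), array([0.5235, 0.1115, 0.08  ])]
mouth -0.036434401289041546 [ 0.5495822  -0.03886344  0.09829879]
knobA w4 [0.55119515 0.12993071 0.125     ]
hub [0.5065 0.2291 0.139 ]
A [0.5492 0.1273 0.125 ]
B [0.4032 0.1906 0.125 ]
g1 [0.6416 0.2555 0.155 ]
g2 [0.3672 0.2239 0.155 ]
A 32 [0.54805832 0.12691631 0.13619889] [0.55809009 0.13760477 0.14624796]
B 23 [0.40326977 0.19042371 0.13639182] [0.41390158 0.19904236 0.1439269 ]
```

Request:
send_rows([
  [[0.2, -0.04, 0, 0, 0, 0], [0.35, -0.071, 0, 0, 0, 0], [0.424, -0.071, 0.1, 0, 0, 0], [0.424, -0.071, 0.22, 0, 0, 0], [0.424, -0.071, 0.3, 0, 0, 0], [0.424, -0.071, 0.36, 0, 0, 0], [0.424, -0.071, 0.41, 0, 0, 0], [0.424, -0.071, 0.455, 0, 0, 0], [0.424, -0.071, 0.455, 0, 0, 0], [0.424, -0.071, 0.455, 0, 0, 0]],
], jaw=0)

```text
time: 10.82
eef_pos: [0.5004, 0.1551, 0.131]
orientation: [0.664, 0.747, 0.0, 0.0]
ft_force: [0.2, 0.3, 0.1]
gripper_width: 0.0002
grip_force: 0.0
```

```bash
cat > arc.py <<'E'
from h import *
import sys
A=np.array([.509,.2305])
def arc(f1,f2,n,r=.076,z=.130):
    "rows from current pose: finger centre at world angles f1..f2 deg"
    return [[float(x) for x in delta([*(A+r*np.array([np.cos(t),np.sin(t)])),z]).round(3)] for t in np.radians(np.linspace(f1,f2,n))]
if __name__=='__main__':
    s=ctrl.state(); p=s['eef_pos'][:2]-A
    print('t',s['time'],s['eef_pos'].round(4) if hasattr(s['eef_pos'],'round') else s['eef_pos'],'F',np.round(s['ft_force'],1),'T',np.round(s['torque'],2),'fing ang',np.degrees(np.arctan2(p[1],p[0])),'r',np.hypot(*p))
    print(arc(float(sys.argv[1]),float(sys.argv[2]),int(sys.argv[3])))
E
python3 -c "from bench import ctrl;print(ctrl.nose_length)"; python3 arc.py -95 -65 8
```

```text
0.022
t 10.825 [0.5004 0.1551 0.131 ] F [0.2 0.3 0.1] T [-0.02  0.05  0.02] fing ang -96.52536284231289 r 0.0759300774120264
[[-0.002, 0.007, 0.003], [-0.005, 0.025, 0.003], [-0.007, 0.044, 0.004], [-0.007, 0.063, 0.004], [-0.006, 0.082, 0.004], [-0.003, 0.101, 0.004], [0.001, 0.119, 0.004], [0.006, 0.137, 0.004]]
```

Request:
send_rows([
  [[-0.005, 0.025, 0.003, 0, 0, 0], [-0.007, 0.044, 0.003, 0, 0, 0], [-0.007, 0.063, 0.003, 0, 0, 0], [-0.006, 0.082, 0.003, 0, 0, 0], [-0.003, 0.101, 0.003, 0, 0, 0], [0.001, 0.119, 0.003, 0, 0, 0], [0.006, 0.137, 0.003, 0, 0, 0]],
])

```text
time: 11.7
eef_pos: [0.5347, 0.1605, 0.1286]
orientation: [0.664, 0.747, -0.005, -0.004]
ft_force: [-13.4, -1.1, 6.6]
gripper_width: 0.0
grip_force: 5.6
```

```bash
python3 arc.py -65 -15 12
python3 - <<'E'
from h import *
c=cam('wrist'); cv2.imwrite('pics/w5.png',cv2.convertScaleAbs(c['color'],alpha=1.5)); np.savez('w5.npz',**c)
E
```

```text
t 11.7 [0.5347 0.1605 0.1286] F [-13.4  -1.1   6.6] T [-0.18  2.32  0.06] fing ang -69.83777177310742 r 0.07457132478778344
[[0.001, 0.022, -0.005], [0.008, 0.04, -0.005], [0.017, 0.059, -0.005], [0.027, 0.076, -0.006], [0.038, 0.093, -0.006], [0.051, 0.108, -0.006], [0.064, 0.123, -0.006], [0.079, 0.137, -0.006], [0.095, 0.149, -0.006], [0.112, 0.16, -0.007], [0.13, 0.169, -0.007], [0.148, 0.178, -0.007]]
```

View pics/w5.png

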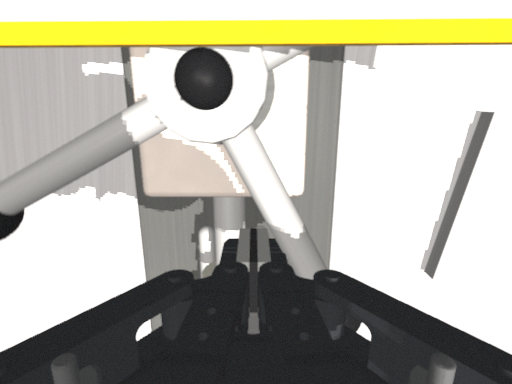

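The view shows the shut fingers at (252,260) pushing the spoke that runs from the hub (205,80) to (320,270). The force is 13 N, as expected for an idle wheel, so I continue.

Request:
send_rows([
  [[0.007, 0.018, 0, 0, 0, 0], [0.016, 0.037, 0, 0, 0, 0], [0.026, 0.054, 0, 0, 0, 0], [0.037, 0.071, 0, 0, 0, 0], [0.05, 0.086, 0, 0, 0, 0], [0.063, 0.101, 0, 0, 0, 0], [0.078, 0.115, 0, 0, 0, 0], [0.094, 0.127, 0, 0, 0, 0], [0.111, 0.138, 0, 0, 0, 0], [0.129, 0.147, 0, 0, 0, 0], [0.147, 0.156, 0, 0, 0, 0], [0.165, 0.162, 0, 0, 0, 0]],
])

```text
time: 13.25
eef_pos: [0.5766, 0.2115, 0.1268]
orientation: [0.665, 0.747, -0.009, -0.002]
ft_force: [-10.3, -10.2, 0.9]
gripper_width: -0.0001
grip_force: 5.7
```

```bash
python3 arc.py -15 -5 3
python3 - <<'E'
from h import *
c=cam('wrist'); np.savez('w6.npz',**c); W=pts(c); v,u=np.indices(W.shape[:2])
g=cv2.cvtColor(c['color'],cv2.COLOR_BGR2GRAY)
A=np.array([.509,.2305])
r=np.hypot(W[...,0]-A[0],W[...,1]-A[1]); m=(r>.03)&(r<.095)&(W[...,2]>.12)&(W[...,2]<.145)&(v<225)
a=np.degrees(np.arctan2(W[...,1]-A[1],W[...,0]-A[0]))[m]; h,e=np.histogram(a,bins=np.arange(-180,181,5)); print([(int(x),int(k)) for x,k in zip(e,h) if k>15])
E
```

```text
t 13.25 [0.5766 0.2115 0.1268] F [-10.3 -10.2   0.9] T [-2.02  1.96  0.1 ] fing ang -15.71040808795866 r 0.07024133692993292
[[-0.004, 0.019, -0.011], [0.016, 0.026, -0.011], [0.038, 0.031, -0.012]]
[(-5, 86), (0, 1508), (5, 775), (10, 40)]
```

Request:
send_rows([
  [[-0.04, 0, 0, 0, 0, 0], [-0.04, 0, -0.1, 0, 0, 0], [-0.04, 0, -0.22, 0, 0, 0], [-0.1, -0.13, -0.22, 0, 0, 0], [-0.14, -0.26, -0.22, 0, 0, 0], [-0.14, -0.379, -0.22, 0, 0, 0], [-0.14, -0.379, -0.2, 0, 0, 0], [-0.14, -0.379, -0.1, 0, 0, 0], [-0.14, -0.379, 0, 0, 0, 0], [-0.14, -0.379, 0, 0, 0, 0]],
])

```text
time: 14.55
eef_pos: [0.4747, 0.1611, 0.128]
orientation: [0.665, 0.747, -0.001, -0.001]
ft_force: [-1.1, -1.1, -0.7]
gripper_width: 0.0001
grip_force: 0.0
```

```bash
python3 arc.py -116 -65 12; python3 arc.py -65 -10 12 | tail -1
python3 - <<'E'
from h import *
c=cam('wrist'); np.savez('w7.npz',**c); W=pts(c); v,u=np.indices(W.shape[:2])
A=np.array([.509,.2305])
r=np.hypot(W[...,0]-A[0],W[...,1]-A[1]); m=(r>.03)&(r<.095)&(W[...,2]>.12)&(W[...,2]<.145)&(v<225)
a=np.degrees(np.arctan2(W[...,1]-A[1],W[...,0]-A[0]))[m]; h,e=np.histogram(a,bins=np.arange(-180,181,5)); print([(int(x),int(k)) for x,k in zip(e,h) if k>15])
E
```

```text
t 14.55 [0.4747 0.1611 0.128 ] F [-1.1 -1.1 -0.7] T [-0.06  0.04  0.02] fing ang -116.3111639817361 r 0.07746561983606362
[[0.003, 0.004, -0.007], [-0.007, 0.021, -0.007], [-0.016, 0.04, -0.007], [-0.023, 0.059, -0.007], [-0.029, 0.079, -0.007], [-0.033, 0.099, -0.007], [-0.036, 0.119, -0.007], [-0.037, 0.14, -0.007], [-0.036, 0.16, -0.007], [-0.034, 0.18, -0.007], [-0.03, 0.2, -0.007], [-0.024, 0.22, -0.007]]
[[-0.024, 0.22, -0.007], [-0.016, 0.241, -0.007], [-0.007, 0.261, -0.007], [0.005, 0.28, -0.007], [0.018, 0.298, -0.007], [0.032, 0.314, -0.008], [0.048, 0.33, -0.008], [0.065, 0.344, -0.008], [0.083, 0.356, -0.008], [0.103, 0.367, -0.008], [0.123, 0.376, -0.008], [0.144, 0.383, -0.008]]
[(-180, 420), (-105, 354), (-100, 379), (-95, 288), (-90, 225), (-85, 67), (-10, 495), (-5, 705), (0, 642), (5, 524), (10, 135), (160, 31), (165, 213), (170, 656), (175, 1935)]
```

Request:
send_rows([
  [[-0.016, 0.04, 0, 0, 0, 0], [-0.029, 0.079, 0, 0, 0, 0], [-0.033, 0.099, 0, 0, 0, 0], [-0.036, 0.119, 0, 0, 0, 0], [-0.037, 0.14, 0, 0, 0, 0], [-0.036, 0.16, 0, 0, 0, 0], [-0.034, 0.18, 0, 0, 0, 0], [-0.03, 0.2, 0, 0, 0, 0], [-0.024, 0.22, 0, 0, 0, 0], [-0.016, 0.241, 0, 0, 0, 0], [-0.007, 0.261, 0, 0, 0, 0], [0.005, 0.28, 0, 0, 0, 0], [0.018, 0.298, 0, 0, 0, 0], [0.032, 0.314, 0, 0, 0, 0], [0.048, 0.33, 0, 0, 0, 0], [0.065, 0.344, 0, 0, 0, 0], [0.083, 0.356, 0, 0, 0, 0], [0.103, 0.367, 0, 0, 0, 0], [0.123, 0.376, 0, 0, 0, 0], [0.144, 0.383, 0, 0, 0, 0]],
])

```text
time: 17.1
eef_pos: [0.5794, 0.2125, 0.1278]
orientation: [0.665, 0.747, -0.008, -0.0]
ft_force: [-6.5, -11.0, -4.1]
gripper_width: 0.0001
grip_force: 5.7
```

```bash
cat > spoke.py <<'E'
from h import *
c=cam('wrist'); np.savez('wl.npz',**c); W=pts(c); v,u=np.indices(W.shape[:2])
A=np.array([.509,.2305])
r=np.hypot(W[...,0]-A[0],W[...,1]-A[1]); m=(r>.03)&(r<.095)&(W[...,2]>.12)&(W[...,2]<.145)&(v<225)
a=np.degrees(np.arctan2(W[...,1]-A[1],W[...,0]-A[0]))[m]; h,e=np.histogram(a,bins=np.arange(-180,181,5)); print([(int(x),int(k)) for x,k in zip(e,h) if k>15])
E
python3 arc.py -10 -5 2; python3 spoke.py
python3 - <<'E'
from h import *
c=cam('top'); W=pts(c); np.savez('top3.npz',**c)
P=W[140:235,125:330].reshape(-1,3); P=P[(P[:,2]>.07)&(P[:,2]<.098)&(abs(P[:,0]-.53)<.02)&(P[:,1]<.14)&(P[:,1]>-.03)]
print(len(P), np.sort(P[:,1])[-8:], P[:,2].max())
E
```

```text
t 17.1 [0.5794 0.2125 0.1278] F [ -6.5 -11.   -4.1] T [-2.21  1.21  0.05] fing ang -14.374401941841116 r 0.07269154845232294
[[0.014, 0.016, -0.008], [0.036, 0.022, -0.008]]
[(-5, 75), (0, 1470), (5, 931), (10, 42)]
260 [0.11126912 0.11137865 0.11477828 0.11969501 0.12388563 0.13197325
 0.13622025 0.13993498] 0.09763914390156304
```

Request:
send_rows([
  [[-0.04, 0, 0, 0, 0, 0], [-0.04, 0, -0.1, 0, 0, 0], [-0.04, 0, -0.22, 0, 0, 0], [-0.1, -0.13, -0.22, 0, 0, 0], [-0.14, -0.26, -0.22, 0, 0, 0], [-0.14, -0.379, -0.22, 0, 0, 0], [-0.14, -0.379, -0.2, 0, 0, 0], [-0.14, -0.379, -0.1, 0, 0, 0], [-0.14, -0.379, 0, 0, 0, 0], [-0.14, -0.379, 0, 0, 0, 0]],
])

```text
time: 18.45
eef_pos: [0.4766, 0.1625, 0.1287]
orientation: [0.665, 0.747, -0.001, -0.0]
ft_force: [-0.2, 0.3, 0.4]
gripper_width: -0.0003
grip_force: 0.0
```

```bash
python3 arc.py -116 -65 12; python3 spoke.py
python3 - <<'E'
from h import *
c=dict(np.load('wl.npz')); cv2.imwrite('pics/w8.png',cv2.convertScaleAbs(c['color'],alpha=1.5))
E
```

```text
t 18.45 [0.4766 0.1625 0.1287] F [-0.2  0.3  0.4] T [0.02 0.03 0.02] fing ang -115.49782253851215 r 0.07530523808304829
[[-0.001, -0.003, -0.004], [-0.011, 0.015, -0.004], [-0.02, 0.033, -0.004], [-0.027, 0.052, -0.004], [-0.033, 0.072, -0.004], [-0.037, 0.092, -0.004], [-0.04, 0.112, -0.004], [-0.041, 0.133, -0.004], [-0.04, 0.153, -0.004], [-0.038, 0.173, -0.005], [-0.034, 0.194, -0.005], [-0.028, 0.213, -0.005]]
[(-180, 900), (-105, 227), (-100, 379), (-95, 270), (-90, 217), (-85, 107), (-10, 314), (-5, 809), (0, 730), (5, 651), (10, 199), (15, 16), (160, 27), (165, 176), (170, 593), (175, 1866)]
```

Request:
send_rows([
  [[-0.011, 0.015, 0, 0, 0, 0], [-0.02, 0.033, 0, 0, 0, 0], [-0.027, 0.052, 0, 0, 0, 0], [-0.03, 0.062, 0, 0, 0, 0], [-0.033, 0.072, 0, 0, 0, 0], [-0.035, 0.082, 0, 0, 0, 0], [-0.037, 0.092, 0, 0, 0, 0]],
])

```text
time: 19.38
eef_pos: [0.4999, 0.1557, 0.1296]
orientation: [0.664, 0.748, -0.002, -0.005]
ft_force: [-12.8, 2.3, 4.0]
gripper_width: 0.0001
grip_force: 5.9
```

```bash
cat > tq.py <<'E'
from h import *
A=np.array([.509,.2305]); s=ctrl.state(); p=np.array(s['eef_pos'][:2])-A; F=s['ft_force']
print('t',s['time'],'ang',np.degrees(np.arctan2(p[1],p[0])).round(2),'r',np.hypot(*p).round(4),'F',np.round(F,1),'torque on wheel',-(p[0]*F[1]-p[1]*F[0]), 'Tz',s['torque'][2])
E
python3 tq.py
```

```text
t 19.375 ang -96.95 r 0.0753 F [-12.8   2.3   4. ] torque on wheel 0.9795743533433875 Tz 0.09850106574354851
```

Request:
send_rows([
  [[-0.001, 0.01, 0, 0, 0, 0], [-0.003, 0.02, 0, 0, 0, 0], [-0.004, 0.03, 0, 0, 0, 0], [-0.004, 0.04, 0, 0, 0, 0]],
])

```text
time: 19.88
eef_pos: [0.5109, 0.1561, 0.1293]
orientation: [0.664, 0.748, -0.003, -0.006]
ft_force: [-13.5, 4.5, 4.8]
gripper_width: 0.0002
grip_force: 6.0
```

```bash
python3 tq.py
```

```text
t 19.875 ang -88.52 r 0.0745 F [-13.5   4.5   4.8] torque on wheel 0.9936674556351247 Tz 0.15747134151326359
```

Request:
send_rows([
  [[0, 0.01, 0, 0, 0, 0], [0.002, 0.02, 0, 0, 0, 0], [0.004, 0.03, 0, 0, 0, 0], [0.006, 0.037, 0, 0, 0, 0]],
])

```text
time: 20.38
eef_pos: [0.5214, 0.1583, 0.129]
orientation: [0.664, 0.748, -0.004, -0.005]
ft_force: [-14.5, 2.1, 4.4]
gripper_width: -0.0
grip_force: 6.0
```

```bash
python3 tq.py
```

```text
t 20.375 ang -80.29 r 0.0733 F [-14.5   2.1   4.4] torque on wheel 1.018183712766843 Tz 0.11744828808475789
```

Request:
send_rows([
  [[0.003, 0.01, 0, 0, 0, 0], [0.007, 0.02, 0, 0, 0, 0], [0.011, 0.028, 0, 0, 0, 0]],
])

```text
time: 20.75
eef_pos: [0.5293, 0.1617, 0.129]
orientation: [0.664, 0.748, -0.005, -0.004]
ft_force: [-13.7, 0.2, 6.1]
gripper_width: 0.0002
grip_force: 6.0
```

```bash
python3 tq.py; python3 arc.py -70 -40 8 | tail -1
```

```text
t 20.75 ang -73.57 r 0.0717 F [-13.7   0.2   6.1] torque on wheel 0.9371264040516516 Tz 0.14337736398335316
[[-0.011, 0.018, -0.004], [-0.006, 0.036, -0.004], [0.0, 0.054, -0.004], [0.008, 0.071, -0.004], [0.017, 0.088, -0.005], [0.027, 0.104, -0.005], [0.039, 0.119, -0.005], [0.051, 0.133, -0.005]]
```

Request:
send_rows([
  [[0.001, 0.01, 0, 0, 0, 0], [0.003, 0.02, 0, 0, 0, 0], [0.006, 0.029, 0, 0, 0, 0]],
])

```text
time: 21.12
eef_pos: [0.5371, 0.1642, 0.1285]
orientation: [0.664, 0.748, -0.005, -0.005]
ft_force: [-14.7, -0.8, 4.1]
gripper_width: 0.0003
grip_force: 5.8
```

```bash
python3 tq.py
```

```text
t 21.125 ang -67.03 r 0.072 F [-14.7  -0.8   4.1] torque on wheel 0.995699061296289 Tz 0.16567737833109908
```

Request:
send_rows([
  [[0.003, 0.01, 0, 0, 0, 0], [0.006, 0.019, 0, 0, 0, 0], [0.01, 0.028, 0, 0, 0, 0]],
])

```text
time: 21.5
eef_pos: [0.5448, 0.1676, 0.1281]
orientation: [0.664, 0.747, -0.006, -0.005]
ft_force: [-13.1, -3.0, 1.1]
gripper_width: 0.0001
grip_force: 5.5
```

```bash
python3 tq.py; python3 arc.py -56 -40 4 | tail -1
```

```text
t 21.5 ang -60.34 r 0.0723 F [-13.1  -3.    1.1] torque on wheel 0.9337457729748299 Tz 0.004999322452495389
[[-0.003, 0.022, -0.007], [0.009, 0.042, -0.007], [0.022, 0.062, -0.007], [0.038, 0.08, -0.008]]
```

Request:
send_rows([
  [[0.004, 0.009, 0, 0, 0, 0], [0.008, 0.018, 0, 0, 0, 0], [0.013, 0.027, 0, 0, 0, 0]],
])

```text
time: 21.88
eef_pos: [0.5523, 0.1718, 0.1278]
orientation: [0.664, 0.747, -0.007, -0.004]
ft_force: [-13.2, -4.3, 1.2]
gripper_width: 0.0003
grip_force: 5.8
```

```bash
python3 tq.py
```

```text
t 21.875 ang -53.6 r 0.0729 F [-13.2  -4.3   1.2] torque on wheel 0.963514332546894 Tz 0.014378814748919166
```

Request:
send_rows([
  [[0.007, 0.012, 0, 0, 0, 0], [0.014, 0.024, 0, 0, 0, 0]],
])

```text
time: 22.12
eef_pos: [0.5576, 0.1761, 0.1275]
orientation: [0.664, 0.747, -0.008, -0.005]
ft_force: [-17.3, -5.5, 2.8]
gripper_width: -0.0001
grip_force: 7.0
```

```bash
python3 tq.py; python3 spoke.py;  python3 arc.py -48 -32 4 | tail -1
```

```text
t 22.125 ang -48.19 r 0.0729 F [-17.3  -5.5   2.8] torque on wheel 1.2081910865545893 Tz 0.12851778540292158
[(-140, 68), (-135, 426), (-130, 522), (-125, 492), (-120, 371), (-40, 397), (-35, 736), (-30, 1131), (-25, 491), (-20, 96)]
[[-0.008, 0.004, -0.008], [0.007, 0.023, -0.009], [0.023, 0.04, -0.009], [0.041, 0.055, -0.009]]
```

The wheel grows heavier (0.97 → 1.21 N m), so I take small steps from here.

Request:
send_rows([
  [[0.007, 0.009, 0, 0, 0, 0], [0.011, 0.014, 0, 0, 0, 0], [0.011, 0.014, 0, 0, 0, 0]],
])

```text
time: 22.55
eef_pos: [0.5609, 0.1791, 0.1274]
orientation: [0.665, 0.747, -0.009, -0.005]
ft_force: [-17.1, -6.0, 2.4]
gripper_width: -0.0002
grip_force: 7.2
```

```bash
python3 tq.py
```

```text
t 22.55 ang -44.72 r 0.0731 F [-17.1  -6.    2.4] torque on wheel 1.1932353412414933 Tz 0.041360820433206456
```

Request:
send_rows([
  [[0.006, 0.006, 0, 0, 0, 0], [0.012, 0.012, 0, 0, 0, 0]],
])

```text
time: 22.8
eef_pos: [0.5631, 0.1822, 0.1273]
orientation: [0.665, 0.747, -0.01, -0.005]
ft_force: [-19.4, -8.2, 5.6]
gripper_width: -0.0003
grip_force: 8.6
```

```bash
python3 tq.py
```

```text
t 22.8 ang -41.71 r 0.0725 F [-19.4  -8.2   5.6] torque on wheel 1.3811145650878267 Tz 0.07588254770622789
```

Request:
send_rows([
  [[-0.03, -0.035, 0, 0, 0, 0], [-0.055, -0.06, 0, 0, 0, 0], [-0.055, -0.06, -0.1, 0, 0, 0], [-0.055, -0.06, -0.25, 0, 0, 0], [-0.15, -0.06, -0.45, 0, 0, 0], [-0.3, -0.06, -0.55, 0, 0, 0], [-0.3, -0.06, -0.55, 0, 0, 0], [-0.3, -0.06, -0.55, 0, 0, 0]],
])

```text
time: 23.8
eef_pos: [0.5662, 0.0953, 0.2948]
orientation: [0.665, 0.747, 0.001, 0.0]
ft_force: [-0.1, 0.3, 0.0]
gripper_width: 0.0001
grip_force: 0.0
```

```bash
python3 tq.py
python3 - <<'E'
from h import *
c=cam('wrist'); cv2.imwrite('pics/w9.png',cv2.convertScaleAbs(c['color'],alpha=1.5)); W=pts(c)
hsv=cv2.cvtColor(c['color'],cv2.COLOR_BGR2HSV); b=cv2.inRange(hsv,(105,120,40),(130,255,255))>0
print('blue',np.nanmean(W[b],0),np.nanmin(W[b],0),np.nanmax(W[b],0))
A=np.array([.509,.2305]); r=np.hypot(W[...,0]-A[0],W[...,1]-A[1]); m=(r>.03)&(r<.095)&(W[...,2]>.12)&(W[...,2]<.145)
a=np.degrees(np.arctan2(W[...,1]-A[1],W[...,0]-A[0]))[m]; h,e=np.histogram(a,bins=np.arange(-180,181,5)); print([(int(x),int(k)) for x,k in zip(e,h) if k>15])
E
```

```text
t 23.8 ang -67.07 r 0.1468 F [-0.1  0.3  0. ] torque on wheel -0.0018023815869260898 Tz 0.019461332128747826
blue [0.535495   0.03506751 0.08237092] [0.49870883 0.0010157  0.00977076] [0.56065911 0.04446339 0.09024489]
[(-130, 75), (-125, 383), (-120, 557), (-115, 257), (-110, 20), (-35, 266), (-30, 544), (-25, 387), (-20, 109), (-15, 23)]
```

View pics/w9.png

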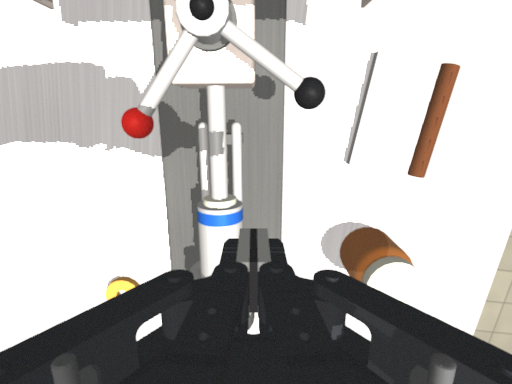

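The last view shows the ram disc at (218,200) tight on the canister's tail and the blue band at (220,217). The wheel is at rest and the hand is clear of everything. The nose is about 22 mm inside the head, so I'm handing in.

```bash
python3 -c "
from bench import ctrl; print(ctrl.sign_off())"
```

```text
the job is handed in; nothing more can be done
None
```

The canister is clamped in the press with its nose about 22 mm inside the head; I estimate 23–28 N on the spring seat, from the wheel's added torque and turn. I've handed the job in at about 24 s, with the robot clear; the sign-off gave no verdict.

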